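Clear the press box and press the heel lifts

ROBOT

A 6-joint arm with a two-finger parallel gripper is mounted at the origin on the work surface. World frame = base frame: x ahead of the robot, y to its left, z up, the work surface at z = 0. Lengths are in m, angles in rad, forces in N, time in s.
With the tool pointing down it reaches from about 0.25 to 0.8 m from the base axis. Payload 8.5 kg.
Tool frame: the origin (TCP) lies midway between the tips of the shut fingers; the grasp point (between the pads) lies 19 mm behind it; z points along the fingers, y is the line along which they close (so a half turn about z gives the same grasp; the last joint's range is limited). The gripper opens to 85 mm and grips with 20 to 120 N. Pads are 22 mm wide; open, the fingers measure 114 mm over their backs; the gripper's body (76 mm by 85 mm) begins 54 mm behind the grasp point. The pads swing forward as they close: fully open they stand 13 mm farther back than shut.
Start: joints at [1.155, 0.238, -0.013, 1.319, 0, 1.571], TCP at [0.212, 0.48, 0.231] pointing down, gripper open.
Joint ranges: [-2.66, 2.66], [-1.03, 1.9], [-1.14, 1.46], [-1.82, 2.27], [-1.45, 1.34], [-3.14, 3.14]. Speed limits (rad/s): [2.22, 2.22, 2.79, 3.14, 3.14, 3.14].

INTERFACE

Orientations are given as [roll, pitch, yaw] about the fixed x, y, z axes, in that order (R = Rz(yaw) Ry(pitch) Rx(roll)).
In Python, from plant import r gives the robot as it stands. Calls block until the motion is done:
- r.move_pose(position, orientation): joint-space move of the TCP to a pose.
- r.servo_line(position, ori=None, velocity=0.15, contact_N=None): straight line of the TCP; ori=None keeps the orientation; velocity is the mean speed in m/s. With contact_N (N) it stops when the force on the tool has changed by that much, and returns True; else False.
- r.set_joints(angles): joint-space move.
- r.open() and r.close(): open the fingers fully, or close them until they stop; the grip force is fixed at half the most.
- r.pause(seconds).
- r.ik(position, orientation): joint angles nearest the present ones, or None.
- r.observe(): the state.
- r.get_image(name): name is "scene" or "top"; returns a dict with "image" (420x560x3 uint8, red, green, blue), "depth" (420x560 float32, m along the optical axis (not along the pixel's ray), 0 where there is no reading), "fx", "fy", "cx", "cy" (pixels), "distortion" ([k1, k2, p1, p2, k3] as OpenCV has them; the pictures are not rectified), "rvec" (rotation vector, rad) and "tvec" (3), from world to camera coordinates, as OpenCV has them. Camera axes: x right, y down, z forward; pixel columns grow to the right and rows downward; lengths in m; the calibration is good to about 2 mm. A picture is of the moment at which its call begins.
A pose or a line that the arm cannot do raises r.MotionError and nothing moves.
- r.finish_job(): hands the job in; it is judged then, once.
The state is a dict: "clock": time; "qpos": joint angles; "dq": joint speeds; "joint_efforts": joint torques, N m; "tool_pos": TCP position; "tool_rot": TCP orientation; "force": force on the tool from outside, world axes, zero at the start; "moment": the same for the moment, N m; "grip_width": finger opening in m; "gripper_force": force on a finger pad.
Only numpy, scipy, OpenCV 4.12 (cv2) and the standard library are available. Lean on these libraries where they do the work, as an engineer would, in place of code of your own. Each camera call takes 0.05 s, during which the arm holds its last target. There are 200 camera calls.

TASK

First clear up: set the shoe last and the tack box from the press box, and the sharpening stone that lies on the press board, in the plywood tray. Then lay all the rubber heel lifts that are there flat on the bed of the press box, side by side and spread so that the press board will sit level on them, lay the press board on top inside the frame, and press it down until it has sunk level and flush with the rim all round. Leave the other things on the bench where they are.

Things in the scene. Friction and masses are not known exactly. Their poses are not given: they have to be found in the camera images.
- press_box: Press box: a fixed wooden frame, outside 184 (x) x 234 (y), inside 160 (x) x 210 (y), walls 12 thick, rim 40 above the bench, with a cork bed inside. Origin at the centre of its underside, on the bench; z up.
- bed_top (a point): Centre of the top face of the cork bed in the press box. The bed fills the inside of the frame and its top is 22 above the bench (18 below the rim) at the start; it can sink straight down by 8 and stays level.
- bed (a joint): How far the bed has sunk, in m: 0 up, 0.008 fully down. It is held by friction: it stays up under the weight of what is laid on it, sinks when pressed with roughly 12 to 18 N more, and stays down.
- press_board: Plywood press board 152 (x) x 202 (y) x 14 thick with a rib on its middle as the grip, 90 long (x) x 20 wide (y) x 30 high (14 to 44 above the underside). Origin: centre of underside. 350 g. Starts flat beside the press box, the stone on it. Fits the frame long side to long side, either way round, 4 to spare all round; rests on the lifts alone and tips if they are not spread about the middle.
- board_top (a point): Middle of the rib's top face on the press board, 44 above its underside. With lifts under it, the board's flat top stands 8 above the rim before pressing and is flush with it once the bed is fully down.
- lift1: Black rubber heel lift, flat and D-shaped, 60 long (x) x 44 wide (y) x 12 thick (z): straight sides from x = -30 to +8, then a round end of radius 22 up to x = +30. Origin in the middle of the solid, 6 above its underside; both faces alike. 40 g. Flat on the bench beyond the press box at the start. May be absent (None): there are 2 to 4 lifts.
- lift2: Another heel lift, same as lift1. May be absent (None).
- lift3: Another heel lift, same as lift1. May be absent (None).
- lift4: Another heel lift, same as lift1. May be absent (None).
- last: Shoe last (a wooden foot form, child's size) 130 long (x, toe at +x), 45 wide (y), 56 high at the heel half (x from -65 to +20, straight sides 44 apart from x = -43 to +20), 30 and lower at the toe. Origin at mid-length, 28 above its sole. About 220 g, balance point near x = -10. Starts on its sole on the bed of the press box.
- tack_box: Closed cardboard tack box 64 (x) x 44 (y) x 36 high (z), origin at its middle. About 120 g. Starts flat on the bed of the press box beside the last.
- stone: Grey sharpening stone 70 (x) x 40 (y) x 24 thick (z), origin at its middle. About 140 g. Starts flat on the press board, beside its rib.
- tray: Fixed open plywood tray, outside 192 (x) x 200 (y) x 40 high, walls 6 thick, floor 6 thick; empty at the start. Origin at the centre of its underside, on the bench. On one side of the press box.
- spool: Bystander: blue thread spool, 34 diameter, 42 high, upright, origin under its centre, among the heel lifts.
- glue_jar: Bystander: amber glue jar, 64 diameter, 90 high, origin under its centre.
- polish_tin: Bystander: flat round polish tin, 72 diameter, 24 high, origin under its centre.
- awl: Bystander: awl lying at the right edge of the bench.
- brush: Bystander: brush lying at the far side of the bench.
- heel_block: Bystander: wooden heel about 50 x 50 x 46 high, origin under its centre.
Mind the look-alikes: they are no part of the job. What is shaped like the last but blue or yellow is not meant.

How it is judged:
On the way, in this order (a step that is already met when the one before it is completed fails the run):
1. the last, the tack box and the stone are let go in the tray (x of last in the frame of tray between -0.088 and 0.088 m and y of last in the frame of tray between -0.092 and 0.092 m and z of last in the frame of tray below 0.05 m and x of tack_box in the frame of tray between -0.088 and 0.088 m and y of tack_box in the frame of tray between -0.092 and 0.092 m and z of each of tack_box, stone in the frame of tray below 0.045 m and x of stone in the frame of tray between -0.088 and 0.088 m and y of stone in the frame of tray between -0.092 and 0.092 m and contact force between each of last, tack_box, stone and the fingers below 0.2 N), for 0.2 s.
2. all the heel lifts lie flat on the bed of the press box, let go (x of lift1 in the frame of press_box between -0.08 and 0.08 m and y of lift1 in the frame of press_box between -0.105 and 0.105 m and z of each of lift1, lift2, lift3, lift4 in the frame of press_box below 0.033 m and angle between the z axis of each of lift1, lift2, lift3, lift4 and the z axis of press_box, either way round below 0.12 rad and x of lift2 in the frame of press_box between -0.08 and 0.08 m and y of lift2 in the frame of press_box between -0.105 and 0.105 m and x of lift3 in the frame of press_box between -0.08 and 0.08 m and y of lift3 in the frame of press_box between -0.105 and 0.105 m and x of lift4 in the frame of press_box between -0.08 and 0.08 m and y of lift4 in the frame of press_box between -0.105 and 0.105 m and contact force between each of lift1, lift2, lift3, lift4 and the fingers below 0.2 N), for 0.2 s.
3. the press board lies on the lifts in the frame, level, and the bed is pressed down (x of lift1 in the frame of press_box between -0.08 and 0.08 m and y of lift1 in the frame of press_box between -0.105 and 0.105 m and z of each of lift1, lift2, lift3, lift4 in the frame of press_box below 0.033 m and angle between the z axis of each of lift1, lift2, lift3, lift4 and the z axis of press_box, either way round below 0.12 rad and x of lift2 in the frame of press_box between -0.08 and 0.08 m and y of lift2 in the frame of press_box between -0.105 and 0.105 m and x of lift3 in the frame of press_box between -0.08 and 0.08 m and y of lift3 in the frame of press_box between -0.105 and 0.105 m and x of lift4 in the frame of press_box between -0.08 and 0.08 m and y of lift4 in the frame of press_box between -0.105 and 0.105 m and x of press_board in the frame of press_box between -0.01 and 0.01 m and y of press_board in the frame of press_box between -0.01 and 0.01 m and z of press_board in the frame of press_box between 0.023 and 0.029 m and angle between the x axis of press_board and the x axis of press_box, either way round below 0.1 rad and angle between press_board's own z axis and vertical below 0.035 rad and value of joint bed above 0.006 m), for 0.2 s.
At the end, for the whole second after the job is handed in: The last, the tack box and the stone are in the tray; every heel lift lies flat (0.12 rad) on the bed; the press board lies over them at rest, within 10 mm of the middle of the frame, level within 0.035 rad, flush with the rim within 3 mm, the bed sunk by more than 6 mm (all of step 3 and x of last in the frame of tray between -0.088 and 0.088 m and y of last in the frame of tray between -0.092 and 0.092 m and z of last in the frame of tray below 0.05 m and x of tack_box in the frame of tray between -0.088 and 0.088 m and y of tack_box in the frame of tray between -0.092 and 0.092 m and z of each of tack_box, stone in the frame of tray below 0.045 m and x of stone in the frame of tray between -0.088 and 0.088 m and y of stone in the frame of tray between -0.092 and 0.092 m and linear speed of press_board below 0.02 m/s); the robot touches nothing.
It fails at once if a bystander (spool, jar, tin, awl, brush or wooden heel) is moved more than 4 cm (distance of any of spool, glue_jar, polish_tin, awl, brush, heel_block from where it was at the start of the episode above 0.04 m).
It fails at once if the spool, the glue jar or the wooden heel is knocked over (angle between any of glue_jar, heel_block, spool's own z axis and vertical above 0.6 rad).
Of lift1, lift2, lift3, lift4 only 2 to 4 are there at a start; the rules pass over those that are not, and their reading is None.
At some moment in a run one of last, tack_box, stone, lift1, lift2, lift3, lift4 may be knocked a few centimetres aside while the robot is not near it.
Once in a run the grip may slacken for a moment while it holds something.
It also fails if it takes over 210 s, if anything falls off the work surface, if the arm or the gripper's body presses on something with over 40 N, if the wrist force passes 120 N, or if a joint passes its speed limit or range.

## Working session

There is one attempt and no reset: what is moved stays moved. The work goes in short steps, each a Python script; the robot and the scene stay as the last script left them, time stands still between calls to the robot, and variables do not carry over. Pictures are saved under pics/ and viewed, at most 14 in all, crops included, and the job is handed in when it is done.

```bash
ls; mkdir -p pics
python3 - <<'E'
from plant import r
import cv2,numpy as np
o=r.observe();print({k:np.round(v,3).tolist() for k,v in o.items()})
for n in("scene","top"):
    d=r.get_image(n);np.savez(f"{n}0.npz",**d)
    cv2.imwrite(f"pics/{n}0.png",cv2.cvtColor(d["image"],cv2.COLOR_RGB2BGR))
    R=cv2.Rodrigues(np.array(d["rvec"]))[0];print(n,d["fx"],d["fy"],d["cx"],d["cy"],d["distortion"],"cam",-R.T@d["tvec"],R[2],(d["depth"]>0).mean())
E
```

```text
pics
{'clock': 0.0, 'qpos': [1.155, 0.239, -0.014, 1.319, -0.0, 1.571], 'dq': [-0.002, 0.001, 0.001, 0.001, -0.0, -0.0], 'joint_efforts': [-0.002, -53.878, 34.644, 0.019, -0.0, 0.0], 'tool_pos': [0.212, 0.48, 0.231], 'tool_rot': [-3.14, 0.0, 2.726], 'force': [0.363, -0.117, 1.657], 'moment': [-0.03, -0.052, -0.007], 'gripper_force': 0.0, 'grip_width': 0.085}
scene 477.1870504612953 477.1870504612953 281.1029133669606 209.74498561589408 [-0.05979214  0.          0.          0.          0.        ] cam [1.23873728 0.490108   0.91290082] [-0.60719296 -0.43656624 -0.66387245] 0.9960119047619047
top 404.61256392960115 404.61256392960115 280.57235011516156 212.34269313977555 [-0.07335488  0.          0.          0.          0.        ] cam [ 0.29924285 -0.04755383  1.41532887] [ 0.13990222 -0.00370111 -0.99015841] 0.9957057823129252
```

View pics/top0.png

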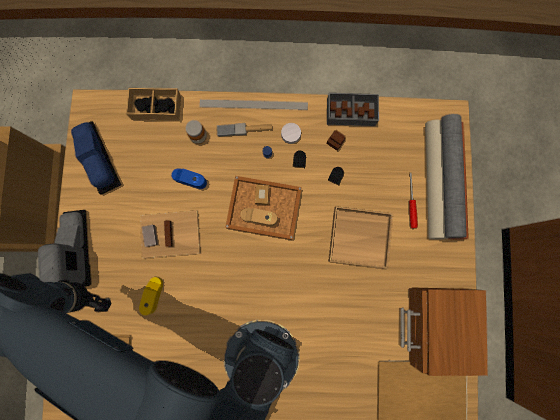

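View pics/scene0.png

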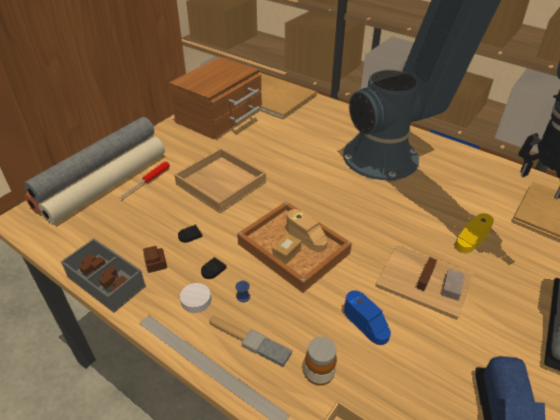

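Top view: the press box is at (264,208), with the wooden last at (263,216) and the tack box at (262,194) inside it. The board is at (170,234), with the stone at (149,236) and the rib at (168,234). The tray is at (360,238). Two black lifts lie at (300,159) and (336,175), with the spool at (267,152).

Last candidates: wooden (263,216), blue (189,178) and yellow (151,296). The wooden one fits, because it lies in the press box. Lift candidates: the two flat D shapes on the bench. The black bits in the cardboard bin at (155,103) are not flat D shapes on the bench, so they don't fit. I'll confirm with one enlarged crop.

```bash
cat > h.py <<'E'
import cv2,numpy as np
def ray(d,px):
    K=np.array([[d["fx"],0,d["cx"]],[0,d["fy"],d["cy"]],[0,0,1]],float)
    u=cv2.undistortPoints(np.array(px,float).reshape(-1,1,2),K,np.array(d["distortion"],float)).reshape(-1,2)
    R=cv2.Rodrigues(np.array(d["rvec"],float))[0];t=np.array(d["tvec"],float)
    c=np.c_[u,np.ones(len(u))]
    return -R.T@t,c@R      # origin, directions with unit optical depth
def plane(d,px,z):
    o,v=ray(d,px);return o+v*((z-o[2])/v[:,2])[:,None]
def cloud(d):
    h,w=d["depth"].shape;g=np.stack(np.meshgrid(np.arange(w),np.arange(h)),-1).reshape(-1,2)
    o,v=ray(d,g);return (o+v*d["depth"].reshape(-1,1)).reshape(h,w,3)
def tri(d1,p1,d2,p2):
    o1,v1=ray(d1,[p1]);o2,v2=ray(d2,[p2]);A=np.c_[v1[0],-v2[0]]
    s=np.linalg.lstsq(A,o2-o1,rcond=None)[0];a=o1+s[0]*v1[0];b=o2+s[1]*v2[0]
    return (a+b)/2,np.linalg.norm(a-b)
def rect(pts):
    "min-area rectangle of xy points (m): centre, long, short, yaw of long axis"
    (c,s,a)=cv2.minAreaRect((pts[:,:2]*1000).astype(np.float32))
    w,h=s
    if w<h:w,h,a=h,w,a+90
    a=(a+90)%180-90
    return np.round(np.array(c)/1000,4),round(w/1000,4),round(h/1000,4),round(np.deg2rad(a),3)
E
python3 - <<'E'
from h import *
T=np.load("top0.npz");S=np.load("scene0.npz")
im=T["image"][...,::-1]
cv2.imwrite("pics/crop1.png",cv2.resize(im[120:265,130:395],None,fx=3,fy=3,interpolation=cv2.INTER_CUBIC))
im2=S["image"][...,::-1]
cv2.imwrite("pics/crop2.png",cv2.resize(im2[150:320,140:480],None,fx=2.3,fy=2.3,interpolation=cv2.INTER_CUBIC))
for n,d in(("top",T),("scene",S)):
    P=cloud(d);z=P[...,2]
    hm=cv2.applyColorMap(np.clip(z*3000,0,255).astype(np.uint8),cv2.COLORMAP_JET)
    for lab,px in dict(top=dict(bench=(220,220),lift=(300,160),lift2=(336,177),stone=(149,236),rib=(168,234),board=(185,234),last=(263,216),tack=(262,194),bed=(285,200),tray=(360,238)),scene=dict(lift=(213,268),lift2=(190,234),stone=(454,283),rib=(427,273),board=(405,285),tack=(287,247),last=(300,222),bed=(265,240),tray=(220,180)))[n].items():
        print(n,lab,np.round(np.median(P[px[1]-1:px[1]+2,px[0]-1:px[0]+2].reshape(-1,3),0),4))
E
```

```text
top bench [ 0.4657  0.16   -0.0007]
top lift [ 0.6893 -0.1172  0.01  ]
top lift2 [ 0.6285 -0.2462  0.0138]
top stone [0.3991 0.3958 0.0397]
top rib [0.4075 0.3287 0.0453]
top board [0.4117 0.2774 0.0156]
top last [0.4741 0.0056 0.078 ]
top tack [0.5525 0.0123 0.06  ]
top bed [ 0.5401 -0.067   0.0211]
top tray [ 0.4155 -0.3334  0.0068]
scene lift [ 0.6951 -0.1093  0.0145]
scene lift2 [ 0.642  -0.2412  0.0141]
scene stone [0.4082 0.4009 0.0398]
scene rib [0.4235 0.3366 0.0455]
scene board [0.4617 0.3031 0.0155]
scene tack [0.562  0.0237 0.0609]
scene last [0.4884 0.0106 0.0823]
scene bed [ 0.5489 -0.0567  0.026 ]
scene tray [ 0.4123 -0.3362  0.0082]
```

View pics/crop1.png

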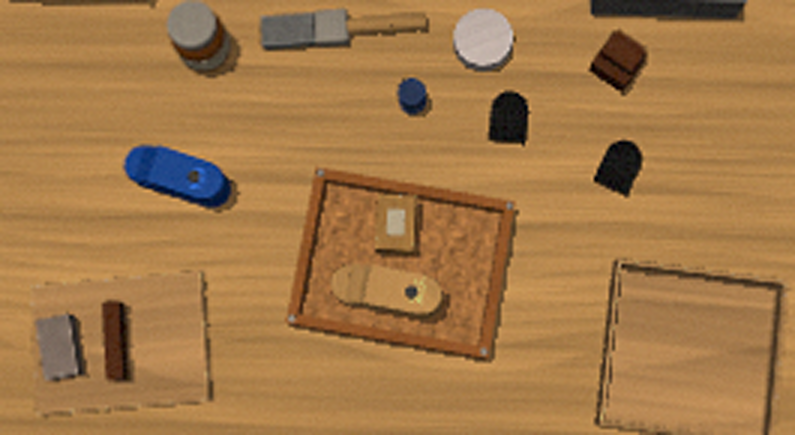

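View pics/crop2.png

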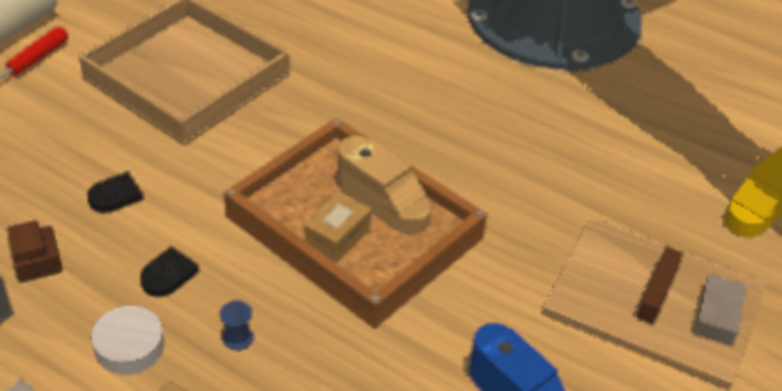

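Crop 1 confirms it. The wooden last lies in the box, with its toe towards +y and the heel hole at crop (411,292). The tack box is at (396,222), the lifts are at (509,118) and (619,167), and the stone and rib on the board are at (58,347) and (116,340). Crop 2 shows the same arrangement and exactly two lifts. Next I'll measure poses from both views.

```bash
cat >> h.py <<'E'
SEED=dict(box=((.51,.005),.16,.034,.048),last=((.475,.0),.085,.068,.09),tack=((.555,.012),.05,.052,.068),stone=((.402,.397),.05,.033,.046),rib=((.41,.33),.06,.038,.052),
 board=((.41,.33),.15,.008,.022),tray=((.415,-.335),.15,.03,.048),lift1=((.695,-.11),.05,.006,.02),lift2=((.638,-.242),.05,.006,.02))
def mask(d,name,P,seed=None):
    (c,rad,lo,hi)=SEED[name]; c=seed if seed is not None else c
    im=d["image"].astype(int)
    m=(np.hypot(P[...,0]-c[0],P[...,1]-c[1])<rad)&(d["depth"]>0)
    if name.startswith("lift"): m&=(im.max(-1)<60)&(P[...,2]>.004)&(P[...,2]<.05)
    else: m&=(P[...,2]>lo)&(P[...,2]<hi)
    m=cv2.morphologyEx(m.astype(np.uint8),cv2.MORPH_OPEN,np.ones((2,2)))
    n,l,s,_=cv2.connectedComponentsWithStats(m)
    if name in("box","tray"): return m>0
    return l==1+np.argmax(s[1:,4]) if n>1 else m>0
E
python3 - <<'E'
from h import *
for name in SEED:
    for n in("top","scene"):
        d=np.load(n+"0.npz");P=cloud(d);m=mask(d,name,P)
        if m.sum()<8: print(name,n,"few");continue
        q=P[m];print(name,n,m.sum(),*rect(q),"z",np.round(np.median(q[:,2]),4),"mean",np.round(q.mean(0)[:2],4))
E
```

```text
box top 803 [0.4588 0.0119] 0.2975 0.2366 -0.151 z 0.0388 mean [0.5062 0.0035]
box scene 1564 [0.8419 0.1568] 0.9953 0.2892 0.416 z 0.0407 mean [0.5309 0.0245]
last top 323 [ 0.3963 -0.0021] 0.1975 0.0836 0.037 z 0.0777 mean [0.469  0.0005]
last scene 486 [0.8473 0.2289] 0.9393 0.0848 0.525 z 0.0796 mean [0.4817 0.017 ]
tack top 237 [ 0.4407 -0.0037] 0.2919 0.0501 0.13 z 0.0577 mean [0.5488 0.0103]
tack scene 376 [0.8863 0.2284] 0.8752 0.0688 0.56 z 0.06 mean [0.561  0.0242]
stone top 239 [0.3982 0.3985] 0.0673 0.0458 0.214 z 0.0378 mean [0.3968 0.3945]
stone scene 404 [0.7922 0.4539] 0.8949 0.0465 0.133 z 0.0391 mean [0.4073 0.4021]
rib top 153 [0.4089 0.3305] 0.0881 0.0217 0.074 z 0.0433 mean [0.4067 0.3283]
rib scene 246 [0.7915 0.402 ] 0.9114 0.0228 0.17 z 0.0448 mean [0.4165 0.3382]
board top 1943 [0.4023 0.1938] 0.4929 0.1802 1.518 z 0.0142 mean [0.4072 0.3173]
board scene 3251 [0.7862 0.3813] 0.9244 0.2033 0.118 z 0.0156 mean [0.4273 0.3317]
tray top 430 [ 0.4115 -0.2486] 0.4081 0.2131 -1.543 z 0.0337 mean [ 0.4178 -0.3388]
tray scene 819 [ 0.8159 -0.0127] 1.2856 0.2711 0.664 z 0.0355 mean [ 0.4224 -0.3213]
lift1 top 172 [ 0.5075 -0.0957] 0.4253 0.043 -0.127 z 0.0103 mean [ 0.687 -0.118]
lift1 scene 302 [ 0.6962 -0.1092] 0.0589 0.0399 -0.122 z 0.0135 mean [ 0.6963 -0.106 ]
lift2 top 183 [ 0.4752 -0.1668] 0.4227 0.0446 -0.49 z 0.0115 mean [ 0.6304 -0.2486]
lift2 scene 243 [0.9423 0.1065] 0.9679 0.0567 0.854 z 0.0132 mean [ 0.645  -0.2358]
```

```bash
sed -i 's/    m=cv2.morphologyEx(m.astype(np.uint8),cv2.MORPH_OPEN,np.ones((2,2)))/    m=m.astype(np.uint8)\&cv2.morphologyEx(m.astype(np.uint8),cv2.MORPH_OPEN,np.ones((3,3)))/' h.py
cat > meas.py <<'E'
from h import *
def meas(names,tag=None,r=None,seeds={}):
    out={}
    for n in("top","scene"):
        d=np.load(n+"0.npz") if r is None else r.get_image(n)
        P=cloud(d)
        for name in names:
            m=mask(d,name,P,seeds.get(name))
            if m.sum()<8: print(name,n,"few");continue
            q=P[m]; q=q[np.abs(q[:,2]-np.median(q[:,2]))<.02]
            out[name,n]=rect(q)
            print(name,n,m.sum(),*out[name,n],"z",np.round(np.median(q[:,2]),4),"mean",np.round(q.mean(0)[:2],4))
    return out
E
python3 -c "
from meas import *
meas(SEED)"
```

```text
box top 775 [0.5109 0.0077] 0.2341 0.1847 1.423 z 0.04 mean [0.5099 0.0068]
last top 321 [0.4724 0.0038] 0.0874 0.044 1.402 z 0.078 mean [0.4725 0.0039]
tack top 233 [0.5528 0.0142] 0.0638 0.0442 0.019 z 0.0581 mean [0.5531 0.0138]
stone top 234 [0.4011 0.3976] 0.0695 0.043 0.209 z 0.0385 mean [0.3998 0.3978]
rib top 139 [0.409  0.3311] 0.0862 0.0214 0.137 z 0.0444 mean [0.4081 0.331 ]
board top 1876 [0.4103 0.3341] 0.2041 0.1527 -1.449 z 0.0144 mean [0.4107 0.3199]
tray top 30 [ 0.3606 -0.4204] 0.0757 0.0077 -0.081 z 0.0383 mean [ 0.3598 -0.4201]
lift1 top 166 [ 0.6937 -0.114 ] 0.0567 0.0429 -0.027 z 0.0112 mean [ 0.6923 -0.1149]
lift2 top 178 [ 0.6381 -0.2466] 0.058 0.0427 -0.388 z 0.0117 mean [ 0.6367 -0.2466]
box scene 1451 [0.5113 0.0073] 0.2387 0.1883 1.424 z 0.0416 mean [0.5313 0.0209]
last scene 484 [0.4731 0.0066] 0.0946 0.0483 1.426 z 0.0798 mean [0.4762 0.0103]
tack scene 372 [0.553  0.0159] 0.0677 0.0461 0.016 z 0.0602 mean [0.5553 0.0171]
stone scene 404 [0.4013 0.3982] 0.078 0.0413 0.21 z 0.0392 mean [0.4053 0.3989]
rib scene 240 [0.4113 0.3344] 0.0962 0.0204 0.121 z 0.0453 mean [0.4158 0.335 ]
board scene 3230 [0.4116 0.3336] 0.2034 0.1575 -1.456 z 0.0156 mean [0.4236 0.3278]
tray scene 806 [ 0.4164 -0.3301] 0.2074 0.1978 1.468 z 0.0391 mean [ 0.4226 -0.3252]
lift1 scene 300 [ 0.6968 -0.1117] 0.0576 0.0441 -0.066 z 0.0138 mean [ 0.6962 -0.1097]
lift2 scene 243 [ 0.6423 -0.2436] 0.0555 0.0431 -0.343 z 0.0137 mean [ 0.6421 -0.2427]
```

Sizes and heights from the two views agree with the text. Now clearing up, starting with the tack box.

```bash
cat > act.py <<'E'
from plant import r
from meas import *
PI=np.pi; BOX=np.array([.511,.0076]); BY=-.147; TRAY=np.array([.4164,-.330]); TY=-.103; UP=.2
def w(c,yaw,p): return np.array(c)+cv2.Rodrigues(np.array([0,0,yaw],float))[0][:2,:2]@np.array(p,float)
def go(xy,z,yaw):
    j1=np.arctan2(xy[1],xy[0]);cur=r.observe()["tool_rot"][2]
    ys=[y for y in (yaw+k*PI for k in(-2,-1,0,1,2)) if abs(y-j1)<2.8]
    ys.sort(key=lambda y:abs(y-j1-r.observe()["qpos"][5]))
    yaw=ys[0]
    r.move_pose([xy[0],xy[1],z],[PI,0,(yaw+PI)%(2*PI)-PI]);return yaw
def st(t=""):
    o=r.observe();print(t,"t",round(o["clock"],1),"w",round(o["grip_width"],4),"gf",round(o["gripper_force"],1),"tcp",np.round(o["tool_pos"],4),"F",np.round(o["force"],1));return o
def pick(xy,z,yaw,t=""):
    go(xy,UP,yaw);r.servo_line([xy[0],xy[1],z+.05],velocity=.25)
    if r.servo_line([xy[0],xy[1],z],velocity=.1,contact_N=12): print("CONTACT on descent")
    r.close();st(t+" closed");r.servo_line([xy[0],xy[1],UP],velocity=.15);return st(t+" lifted")
def place(xy,z,yaw,t="",c=None):
    go(xy,UP,yaw);st(t+" over");r.servo_line([xy[0],xy[1],z+.04],velocity=.25)
    if r.servo_line([xy[0],xy[1],z],velocity=.06,contact_N=c): print("contact at placing")
    st(t+" down");r.open();r.servo_line([xy[0],xy[1],UP],velocity=.25)
E
python3 - <<'E'
from act import *
pick([.553,.015],.030,.018,"tack")
place(w(TRAY,TY,[.05,.040]),.028,TY,"tack")
meas(["last","stone","tack"],r=r,seeds=dict(tack=w(TRAY,TY,[.05,.04])))
E
```

```text
tack closed t 5.7 w 0.0432 gf 61.2 tcp [0.5534 0.015  0.0306] F [-1.2  0.5  7. ]
tack lifted t 7.0 w 0.0435 gf 60.6 tcp [0.5525 0.015  0.1991] F [-0.7 -0.1 -1.2]
tack over t 9.3 w 0.0431 gf 60.4 tcp [ 0.4704 -0.2951  0.1999] F [-0.1 -0.8 -1.5]
tack down t 10.8 w 0.0431 gf 65.3 tcp [ 0.4704 -0.2954  0.028 ] F [ 0.1  0.3 -1.5]
last top 324 [0.4726 0.004 ] 0.0876 0.0439 1.404 z 0.078 mean [0.4722 0.0045]
stone top 218 [0.4012 0.3981] 0.0705 0.0411 0.197 z 0.0382 mean [0.4024 0.3981]
tack top few
last scene 492 [0.4725 0.0058] 0.0936 0.0485 1.385 z 0.0794 mean [0.4766 0.0105]
stone scene 401 [0.4037 0.3988] 0.0729 0.0409 0.219 z 0.0393 mean [0.4053 0.3993]
tack scene few
```

Run:
```python
from act import *
ly=1.40
pick(w([.4726,.005],ly,[.012,0]),.042,ly,"last")
place(w(TRAY,TY,[-.047,-.010]),.029,TY+PI/2,"last")
SEED["tack"]=((0,0),.06,.034,.05)
meas(["last","stone"],r=r,seeds=dict(last=w(TRAY,TY,[-.047,-.02])))
```

```text
last closed t 15.1 w 0.0436 gf 63.2 tcp [0.4751 0.0168 0.0425] F [-0.5 -0.6  5.7]
last lifted t 16.3 w 0.0435 gf 62.4 tcp [0.4741 0.0168 0.1991] F [-0.8  1.  -2.2]
last over t 17.7 w 0.0433 gf 62.4 tcp [ 0.369  -0.3344  0.1999] F [ 0.2  0.2 -2. ]
last down t 19.2 w 0.0432 gf 62.4 tcp [ 0.3687 -0.3352  0.029 ] F [ 0.8  0.2 -1.3]
last top few
stone top 214 [0.4013 0.3988] 0.0701 0.0415 0.257 z 0.0381 mean [0.3985 0.3985]
last scene few
stone scene 410 [0.4033 0.3988] 0.0746 0.0408 0.218 z 0.0393 mean [0.4058 0.3992]
```

Run:
```python
from act import *
pick([.402,.3984],.020,.215,"stone")
place(w(TRAY,TY,[.05,-.040]),.028,TY,"stone")
go([.35,.1],.3,0)
for n in("top","scene"):
    d=r.get_image(n);np.savez(f"{n}0.npz",**d)
    c=d["image"][140:280,130:410] if n=="top" else d["image"][140:320,120:480]
    cv2.imwrite(f"pics/{n}1.png",cv2.resize(c[...,::-1],None,fx=2.2,fy=2.2,interpolation=cv2.INTER_CUBIC))
meas(["lift1","lift2","box","board","rib"])
```

```text
stone closed t 25.0 w 0.0387 gf 61.4 tcp [0.4022 0.3986 0.0206] F [-0.6 -0.7  5.4]
stone lifted t 26.4 w 0.0388 gf 60.5 tcp [0.4017 0.3981 0.1991] F [ 0.3  0.5 -1.2]
stone over t 29.1 w 0.0386 gf 60.7 tcp [ 0.4625 -0.3743  0.2   ] F [-0.5 -1.3 -1.1]
stone down t 30.6 w 0.0384 gf 60.6 tcp [ 0.4622 -0.375   0.0281] F [-0.1 -0.2 -0.6]
lift1 top 177 [ 0.6941 -0.1152] 0.0591 0.0424 -0.115 z 0.0113 mean [ 0.6921 -0.1142]
lift2 top 175 [ 0.6393 -0.2473] 0.058 0.0429 -0.396 z 0.0116 mean [ 0.6374 -0.2466]
box top 774 [0.5113 0.0078] 0.2345 0.1852 1.426 z 0.0401 mean [0.5101 0.0058]
board top 434 [0.4016 0.4177] 0.1512 0.0459 0.201 z 0.0143 mean [0.3974 0.415 ]
rib top few
lift1 scene 294 [ 0.6971 -0.1111] 0.0573 0.0452 0.026 z 0.0134 mean [ 0.697  -0.1093]
lift2 scene 241 [ 0.6418 -0.2451] 0.0557 0.044 -0.409 z 0.0139 mean [ 0.6423 -0.2425]
box scene 1471 [0.5097 0.0076] 0.2405 0.1893 1.425 z 0.0416 mean [0.5188 0.0142]
board scene 3708 [0.4122 0.3333] 0.2035 0.1587 -1.455 z 0.0156 mean [0.4192 0.337 ]
rib scene 242 [0.4113 0.3342] 0.0953 0.0203 0.119 z 0.0452 mean [0.4158 0.3348]
```

View pics/scene1.png

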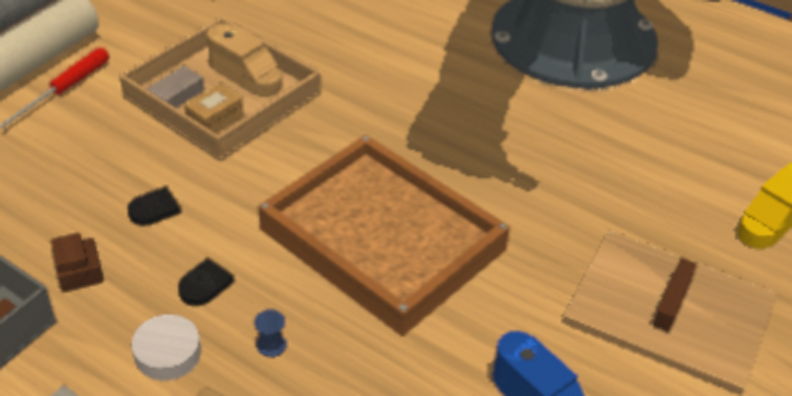

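The scene crop shows the last at (240,60), the stone at (178,87) and the tack box at (213,103), all flat in the tray. The box is empty and the lifts are undisturbed at (153,206) and (206,281). Lifts are next.

Run:
```python
from act import *
y=-.05
p=w([.6957,-.113],y,[-.009,0])
go(p,UP,y);r.servo_line([*p,.05],velocity=.25)
print(r.servo_line([*p,.002],velocity=.08,contact_N=10));st("before")
r.close();st("closed");r.servo_line([*p,.04],velocity=.08);st("up")
r.pause(.3)
for n in ["scene"]:
    d=r.get_image(n);cv2.imwrite(f"pics/{n}2.png",cv2.resize(d["image"][170:310,130:330][...,::-1],None,fx=3,fy=3,interpolation=cv2.INTER_CUBIC))
```

```text
False
before t 40.4 w 0.0857 gf 0.0 tcp [ 0.6869 -0.1126  0.0022] F [-1.  -0.   0.6]
closed t 40.8 w 0.0424 gf 61.2 tcp [ 0.6872 -0.1126  0.0028] F [ 0.6 -0.7  5.2]
up t 41.5 w 0.0422 gf 60.6 tcp [ 0.6867 -0.1125  0.04  ] F [-0.9  0.  -1.5]
```

View pics/scene2.png

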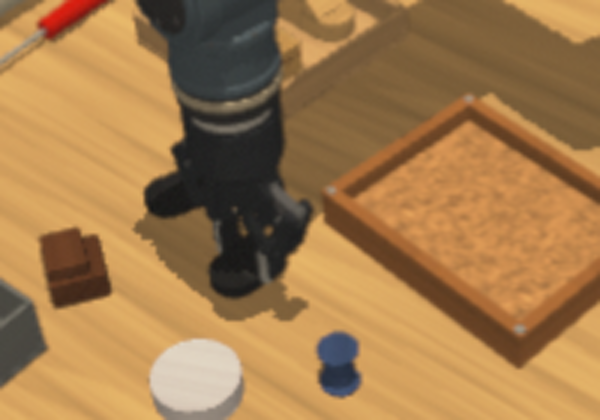

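The lift is held in the fingers at crop (240,250) and clear of the bench. Placing it.

Run:
```python
from act import *
p=r.observe()["tool_pos"];r.servo_line([p[0],p[1],UP],velocity=.2)
place(w(BOX,BY,[-.009,.042]),.0248,BY,"lift1",c=8)
go([.35,.25],.3,0)
SEED["lift1"]=((0,0),.05,.02,.05);
A=meas(["lift1","lift2"],r=r,seeds=dict(lift1=w(BOX,BY,[0,.042])))
```

```text
lift1 over t 47.6 w 0.0423 gf 60.7 tcp [0.5083 0.0504 0.2   ] F [-0.9 -0.5 -0.5]
contact at placing
lift1 down t 49.0 w 0.0421 gf 61.1 tcp [0.5074 0.0504 0.0239] F [ 0.1 -1.4  5.2]
lift1 top 187 [0.5151 0.0476] 0.0577 0.0425 -0.13 z 0.0331 mean [0.5142 0.0479]
lift2 top 167 [ 0.6398 -0.2466] 0.0578 0.043 -0.339 z 0.0118 mean [ 0.6379 -0.2464]
lift1 scene 280 [0.518  0.0499] 0.0567 0.0433 -0.201 z 0.0352 mean [0.5183 0.0524]
lift2 scene 238 [ 0.6415 -0.2458] 0.0562 0.0454 -0.34 z 0.0139 mean [ 0.6422 -0.2429]
```

Run:
```python
from act import *
y=-.36
pick(w([.6408,-.2460],y,[-.009,0]),.002,y,"lift2")
place(w(BOX,BY,[-.009,-.042]),.0248,BY,"lift2",c=8)
go([.3,.35],.3,0)
for n in("top","scene"):
    d=r.get_image(n);np.savez(f"{n}0.npz",**d)
    if n=="scene":cv2.imwrite(f"pics/{n}3.png",cv2.resize(d["image"][140:320,120:480][...,::-1],None,fx=2.2,fy=2.2,interpolation=cv2.INTER_CUBIC))
SEED["lift1"]=SEED["lift2"]=((0,0),.04,.02,.05);
meas(["lift1","lift2"],seeds=dict(lift1=w(BOX,BY,[0,.042]),lift2=w(BOX,BY,[0,-.042])))
meas(["rib","board","box"])
```

```text
lift2 closed t 58.0 w 0.0426 gf 60.5 tcp [ 0.6329 -0.2431  0.0032] F [-2.   0.6  6.5]
lift2 lifted t 59.5 w 0.0419 gf 60.2 tcp [ 0.632  -0.2427  0.199 ] F [ 0.3  0.7 -1.1]
lift2 over t 64.6 w 0.042 gf 60.3 tcp [ 0.496  -0.0326  0.2   ] F [-0.7 -0.1 -1.7]
contact at placing
lift2 down t 66.0 w 0.042 gf 60.8 tcp [ 0.4951 -0.0326  0.0239] F [0.  0.1 4. ]
lift1 top 193 [0.5149 0.0478] 0.0589 0.0424 -0.16 z 0.0329 mean [0.5133 0.0476]
lift2 top 191 [ 0.5025 -0.0354] 0.0566 0.0422 -0.198 z 0.0328 mean [ 0.5013 -0.0351]
lift1 scene 278 [0.5168 0.0512] 0.0567 0.0437 -0.154 z 0.0349 mean [0.5182 0.0524]
lift2 scene 244 [ 0.5066 -0.0318] 0.0543 0.0424 -0.102 z 0.0349 mean [ 0.5063 -0.0296]
rib top 148 [0.4098 0.3319] 0.0882 0.0218 0.119 z 0.0436 mean [0.4076 0.3319]
board top 2237 [0.4105 0.3339] 0.2041 0.1531 -1.454 z 0.0144 mean [0.4098 0.3331]
box top 775 [0.5114 0.0077] 0.2344 0.1852 1.426 z 0.0399 mean [0.5115 0.0148]
rib scene 243 [0.4118 0.3343] 0.0917 0.0205 0.121 z 0.0451 mean [0.4169 0.3349]
board scene 3693 [0.4116 0.3334] 0.2044 0.159 -1.439 z 0.0156 mean [0.4192 0.3369]
box scene 1618 [0.5106 0.0081] 0.2388 0.1892 1.419 z 0.0414 mean [0.5177 0.0134]
```

View pics/scene3.png

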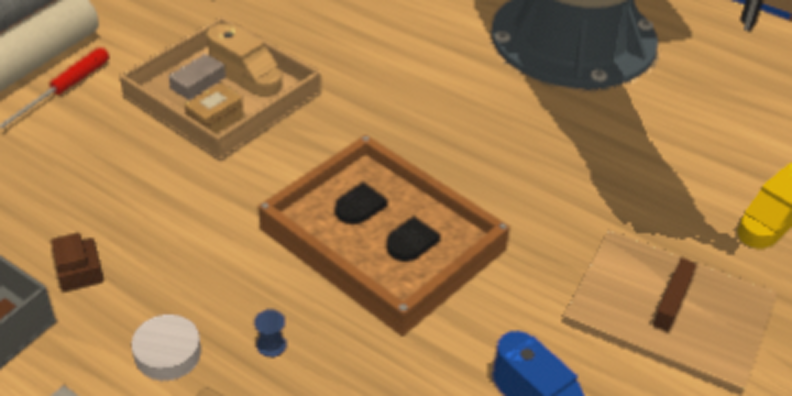

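Both lifts lie flat in the box, at crop (360,203) and (413,239). The stone has shifted slightly inside the tray, which is harmless. Now the board: I'll grip it by the rib, hold it above the frame and check the fit before lowering.

Run:
```python
from act import *
b=[.411,.3335]
pick(b,.020,.12,"board")
q=[.511,.0078];go(q,UP,-.148)
r.servo_line([*q,.11],velocity=.2);r.pause(.2);st("hover")
SEED["board"]=((0,0),.14,.09,.125)
meas(["board"],r=r,seeds=dict(board=q))
d=r.get_image("scene");cv2.imwrite("pics/scene4.png",cv2.resize(d["image"][140:320,160:430][...,::-1],None,fx=2.5,fy=2.5,interpolation=cv2.INTER_CUBIC))
```

```text
board closed t 71.6 w 0.019 gf 60.3 tcp [0.4112 0.3336 0.0204] F [-0.7 -0.5  5.1]
board lifted t 73.0 w 0.019 gf 59.1 tcp [0.4106 0.3332 0.1991] F [ 0.3 -0.1 -3.4]
hover t 75.0 w 0.0188 gf 59.1 tcp [0.512  0.008  0.1113] F [-0.4  0.1 -3.4]
board top 563 [ 0.5005 -0.0638] 0.1517 0.0574 -0.142 z 0.105 mean [ 0.5104 -0.0721]
board scene 3049 [0.5112 0.0084] 0.2066 0.1563 1.423 z 0.107 mean [0.53  0.024]
```

View pics/scene4.png

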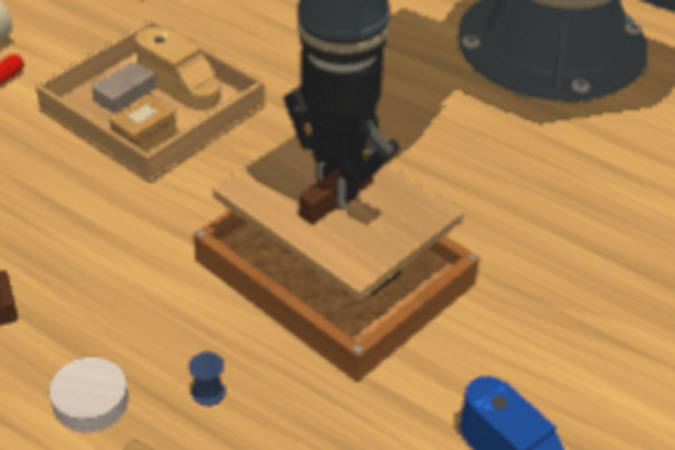

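The board, at crop (340,220), hangs level and is aligned with the frame to within a millimetre (centre (.511,.008), yaw 1.423 against the box's 1.425). Lowering it.

Run:
```python
from act import *
q=[.511,.0076]
r.servo_line([*q,.075],velocity=.06)
print(r.servo_line([*q,.0535],velocity=.02,contact_N=5));o=st("down")
if o["tool_pos"][2]<.058:
    r.open();r.servo_line([*q,.2],velocity=.15);go([.3,.3],.3,0)
    SEED["board"]=((0,0),.15,.043,.056);SEED["rib"]=((0,0),.07,.07,.09)
    meas(["board","rib"],r=r,seeds=dict(board=q,rib=q))
    d=r.get_image("scene");cv2.imwrite("pics/scene5.png",cv2.resize(d["image"][180:320,200:400][...,::-1],None,fx=3,fy=3,interpolation=cv2.INTER_CUBIC))
    P=cloud(d);m=mask(d,"board",P,q);c=np.linalg.lstsq(np.c_[P[m][:,:2],np.ones(m.sum())],P[m][:,2],rcond=None)[0];print("tilt",c)
```

```text
False
down t 77.2 w 0.0188 gf 59.1 tcp [0.5111 0.0076 0.0536] F [-0.7 -0.5 -2.8]
board top 1770 [0.5106 0.0075] 0.2021 0.1524 1.421 z 0.0469 mean [0.5054 0.0064]
rib top 157 [0.5108 0.0071] 0.089 0.0201 -0.153 z 0.0759 mean [0.5109 0.0067]
board scene 3051 [0.5062 0.006 ] 0.2115 0.1647 1.416 z 0.049 mean [0.5171 0.0146]
rib scene 243 [0.5116 0.0089] 0.0903 0.023 -0.124 z 0.0786 mean [0.5136 0.0099]
tilt [-0.00131372 -0.00134222  0.04959502]
```

View pics/scene5.png

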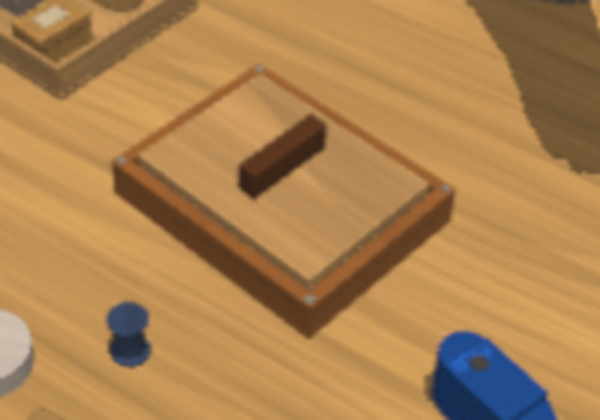

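The board sits centred in the frame at crop (285,180) with an even gap, level, and its top about 8 mm above the rim. Next I'll press on the middle of the rib with shut fingers.

Run:
```python
from act import *
q=[.511,.0077]
r.close();go(q,UP,-.148);r.servo_line([*q,.095],velocity=.2);r.pause(.2)
print(r.servo_line([*q,.070],velocity=.012,contact_N=45));st("press1")
print(r.servo_line([*q,.0665],velocity=.008,contact_N=40));st("press2")
r.servo_line([*q,.2],velocity=.15);go([.3,.3],.3,0);r.open()
SEED["board"]=((0,0),.15,.030,.056);SEED["rib"]=((0,0),.07,.06,.09)
meas(["rib"],r=r,seeds=dict(rib=q))
for n in("top","scene"):
    d=r.get_image(n);P=cloud(d);d0=q
    L=cv2.Rodrigues(np.array([0,0,.148]))[0][:2,:2];u=(P[...,:2]-q)@L.T
    m=(abs(u[...,0])<.07)&(abs(u[...,1])<.095)&(P[...,2]<.05)&(P[...,2]>.03)
    print(n,"tilt",np.round(np.linalg.lstsq(np.c_[P[m][:,:2]-q,np.ones(m.sum())],P[m][:,2],rcond=None)[0],4))
    m=(abs(abs(u[...,0])-.086)<.003)&(abs(u[...,1])<.1)&(P[...,2]>.03);print("rim",np.median(P[m][:,2]))
cv2.imwrite("pics/scene6.png",cv2.resize(d["image"][140:320,120:400][...,::-1],None,fx=2.8,fy=2.8,interpolation=cv2.INTER_CUBIC))
```

```text
False
press1 t 85.8 w 0.0002 gf 6.8 tcp [0.5111 0.0077 0.071 ] F [-4.2  0.4 12.6]
False
press2 t 86.3 w 0.0 gf 20.4 tcp [0.5112 0.0077 0.0698] F [-12.6  -0.3  40.6]
rib top 158 [0.5105 0.0072] 0.09 0.0203 -0.149 z 0.0697 mean [0.5098 0.0071]
rib scene 276 [0.5114 0.008 ] 0.092 0.0233 -0.156 z 0.0717 mean [0.5147 0.0106]
top tilt [-0.0007 -0.      0.04  ]
rim 0.04013850982921119
scene tilt [-0.0012 -0.0015  0.0425]
rim 0.042299890689391106
```

View pics/scene6.png

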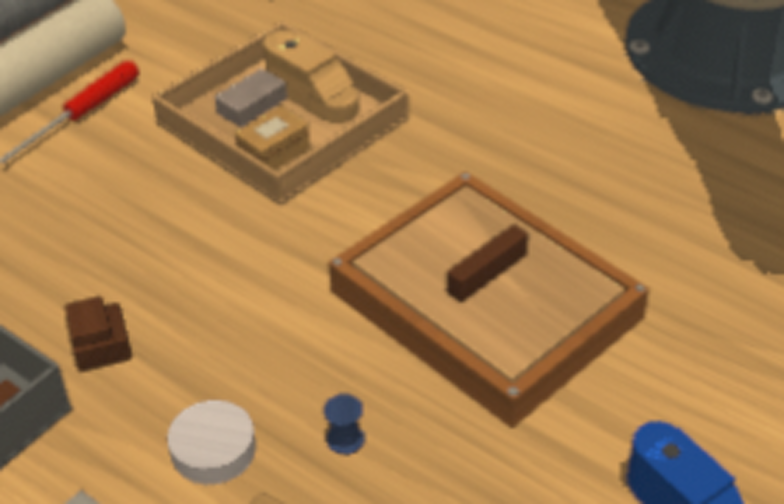

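The board at crop (490,280) is flush with the rim: both views put the board top and the rim at the same height, with tilt around 0.001. The three items are in the tray at (280,90). Handing in.

```bash
python3 -c "
from plant import r
print(r.finish_job())"
```

```text
the job is handed in; nothing more can be done
None
```

I handed the job in, but no verdict came back: the last, tack box and stone are in the tray, both heel lifts lay flat on the bed before the board went on, and the board is pressed level and flush with the rim in both camera views.

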